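Hand a sample pot in through the sprung flaps of the drop dock

ROBOT

A 6-joint arm with a two-finger parallel gripper is mounted at the origin on a cart in front of the work surface, level with it; the furniture and walls round the work are solid. World frame = base frame: x ahead of the robot, y to its left, z up, the work surface at z = 0. Lengths are in m, angles in degrees, forces in N, time in s.
With the tool pointing down it reaches from about 0.375 to 0.9 m from the base axis. Payload 3.1 kg.
Tool frame: the origin (TCP) lies at the very end of the fingers, on their centre line; the grasp point (between the pads) lies 19 mm behind it; z points along the fingers, y is the line along which they close (so a half turn about z gives the same grasp; the last joint's range is limited). The gripper opens to 87 mm and grips with 3 to 60 N. Pads are 19 mm wide; open, the fingers measure 117 mm over their backs; the gripper's body (75 mm by 190 mm) begins 51 mm behind the grasp point.
Start: joints at [-10.227, 30.224, 82.088, -0, 67.689, -10.227], TCP at [0.625, 0, 0.223] pointing down, gripper open.
Joint ranges: [-176.69, 176.69], [-43.24, 126.21], [12.49, 139.97], [-82, 262], [0, 151.66], [-163.58, 163.58]. Speed limits (degrees/s): [159.86, 159.86, 180, 180, 180, 180].

INTERFACE

Orientations are given as a 3x3 rotation matrix whose columns are the frame's x, y, z axes.
In Python, from rig import * gives the robot as it stands.
- The arm moves only by the tool jog_arm, never from a script. Its arguments are lists of equal length, an entry for each row: "delta_pos": the shift along the world's x, y, z in cm, a list of three; "turn": the turn about the world's z in degrees; "grip": the closure, from 0 (fully open) to 1 (shut). In form: {"delta_pos": [[x, y, z], ...], "turn": [turn, ...], "grip": [grip, ...]}. A call has 1 to 12 rows; each row is the pose to reach, as a shift and turn from the pose commanded when the call began; what a row does not reach only later rows make up. A row lasts 1/8 s, in which the tool goes at most 62.5 mm and 10.7 degrees, less where a joint would pass 70% of its speed; a pose out of reach is approached as far as the arm can. A call with a gripper value outside its range is refused whole. The fingers move at their own pace and stop on an object; the grip force is fixed at half the most. Time passes only in rows, so rows that repeat a pose let the fingers close. It gives the time, the measured TCP pose, the force, the opening and the grip force at its end, in the units of the state.
- read_state(): the state, without advancing time (a new reading comes with each control period).
- capture(name): name is "scene" or "side" or "wrist"; returns a dict with "color" (480x640x3 uint8, blue, green, red), "fovy" (degrees; the focal length in pixels is half the picture's height over the tangent of half this angle, whatever the lens; pixels are square), "cx", "cy" (the principal point, pixels), "k1" (the pictures are not rectified: a ray, as slopes to the right and down, at radius r is drawn at 1 + k1 r^2 times it, then the intrinsics apply), "camera_from_world" (4x4, takes a point from world to camera coordinates). Camera axes: x right, y up, looking along -z (the intrinsics and any distortion apply to the point x, -y, -z); pixel columns grow to the right and rows downward; lengths in m; the calibration is good to about 2 mm. A picture is of the moment at which its call begins. There is no depth.
- hand_in(): hands the job in; it is judged then, once.
The state is a dict: "time_s": time; "joint_positions": joint angles; "qvel": joint speeds; "tau": joint torques, N m; "position": TCP position; "tcp_rot": TCP orientation; "force": force on the tool from outside, world axes, zero at the start; "moment": the same for the moment, N m; "opening": opening from 0.0 (shut) to 1.0 (fully open); "grasp_force": force on a finger pad.
Only numpy, scipy, OpenCV 4.12 (cv2) and the standard library are available. Lean on these libraries where they do the work, as an engineer would, in place of code of your own. Each camera call takes 0.05 s, during which the arm holds its last target. There are 200 camera calls.

TASK

Hand in the tallest of the three sample pots at the drop dock: stand it on the dock's open front tray and let go of it, then push it from behind, upright on its base, along the lane through the two sprung flaps until it bears on the sprung buffer at the far end, whose place you must feel for. Hold it there half a second with a light, firm push (about 8 N on the buffer, never over 15 N), then take the hand away upward so that the flaps swing shut behind the pot. Leave the other two pots standing where they are.

Things in the scene. Friction and masses are not known exactly. Their poses are not given: they have to be found in the camera images.
- pot_tall_center (a point): Centre (half-way up) of the tallest sample pot, a white round pot with a screw lid, 56 mm in diameter, 75 mm high, 0.08 to 0.15 kg; z is its axis, up. It stands on the worktop near the other two pots. Pot centre is 37.5 mm above its base.
- pot_mid_center (a point): Centre (half-way up) of the middle sample pot, same shape, 56 mm in diameter, 65 mm high; a bystander.
- pot_short_center (a point): Centre (half-way up) of the shortest sample pot, same shape, 56 mm in diameter, 55 mm high; a bystander.
- dock: Drop dock: a low metal lane, open at the top, fixed to the worktop. Origin: on the worktop under the middle of its gate. x runs along the lane from tray through gate to far end, y to its left, z up. Floor plate: top at z = 6 mm, 94 mm wide, x = -120 to 180 mm. Behind the gate (x > 0) two walls, inner faces at y = -34 and 34 mm, tops at z = 60 mm. A finger can follow the pot down the lane from above.
- tray_spot (a point): A good place to set the pot: on top of the tray (the floor plate before the gate), at x = -75 mm, y = 0, z = 6 mm in the dock's frame. The tray is open but for two low lead-in guides, tops 18 mm above the worktop, that narrow from about 94 mm apart at x = -35 mm to the gate.
- lane_end (a point): Middle of the end wall's inner face: x = 170 mm, z = 36 mm in the dock's frame. In front is an adjustable stop with a sprung rubber pad (buffer), 50 mm wide, z = 21 to 51 mm, clamped by hand: the pad's face is anywhere from x = 95 to 125 mm in the dock's frame, not measured, to be felt for. It gives at 4 N, then 1.8 N per mm for 11 mm. Flaps and floor take 2 to 5 N of the push.
- flap_left (a joint): Angle of the left-hand flap (at +y), a steel leaf 33 mm wide, 48 mm high (z = 10 to 58 mm), hinged on an upright post at x = 0, y = 33 mm. 0 = closed across the gate; grows to 1.57 as it is pushed open into the lane (it opens that way only). A spring shuts it; about 1 to 2.5 N at its edge.
- flap_right (a joint): Angle of the right-hand flap (at -y), the mirror image of the left one, hinged at y = -33 mm.

How it is judged (in metres and radians):
On the way, in this order (a step that is already met when the one before it is completed fails the run):
1. the tallest pot stands upright on the tray in front of the closed flaps, let go (x of pot_tall_center in the frame of dock between -0.105 and -0.035 m and y of pot_tall_center in the frame of dock between -0.03 and 0.03 m and angle between pot_tall_center's own z axis and vertical below 0.12 rad and z of pot_tall_center in the frame of dock between 0.036 and 0.05 m and contact force between the fingers and pot_tall below 0.2 N and value of joint each of flap_left, flap_right below 0.15 rad), for 0.2 s.
2. the pot, upright on the floor of the lane, is in the gateway and holds both flaps open (x of pot_tall_center in the frame of dock between -0.01 and 0.035 m and angle between pot_tall_center's own z axis and vertical below 0.12 rad and z of pot_tall_center in the frame of dock between 0.036 and 0.05 m and value of joint each of flap_left, flap_right above 0.4 rad), for 0.02 s.
3. the pot, upright, is pressed on the sprung buffer with at least 3 N for 0.3 s (x of pot_tall_center in the frame of dock between 0.058 and 0.108 m and y of pot_tall_center in the frame of dock between -0.012 and 0.012 m and angle between pot_tall_center's own z axis and vertical below 0.12 rad and z of pot_tall_center in the frame of dock between 0.036 and 0.05 m and contact force between pot_tall and buffer above 3 N), for 0.3 s.
At the end, for the whole second after the job is handed in: The tallest pot stands at rest and upright (within 0.12 rad) on the lane floor, its centre 58 to 108 mm behind the gate and within 12 mm of the lane's middle line, and both flaps are shut (within 0.12 rad) (x of pot_tall_center in the frame of dock between 0.058 and 0.108 m and y of pot_tall_center in the frame of dock between -0.012 and 0.012 m and angle between pot_tall_center's own z axis and vertical below 0.12 rad and z of pot_tall_center in the frame of dock between 0.036 and 0.05 m and value of joint each of flap_left, flap_right below 0.12 rad and linear speed of pot_tall below 0.01 m/s); the robot touches nothing.
It fails at once if the pot is pressed on the buffer with more than 15 N (contact force between pot_tall and buffer above 15 N).
It fails at once if the middle pot is shifted by more than 20 mm (distance of pot_mid_center from where it was at the start of the episode above 0.02 m).
It fails at once if the shortest pot is shifted by more than 20 mm (distance of pot_short_center from where it was at the start of the episode above 0.02 m).
It also fails if it takes over 72 s, if anything falls off the work surface, if the arm or the gripper's body presses on something with over 40 N, if the wrist force passes 120 N, or if a joint passes its speed limit or range.

## Working session

There is one attempt and no reset: what is moved stays moved. The work goes in short steps, Python scripts to look and compute and a tool call to move; the robot and the scene stay as the last step left them, time stands still between calls to the robot, and variables do not carry over. Pictures are saved under pics/ and viewed, at most 10 in all, crops included, and the job is handed in when it is done.

Besides the shell and the picture viewer there is one more tool, called after "Emit:" as name([rows], argument=value, ...), one row to a line, values as JSON. jog_arm: Moves the arm, as the interface text tells. Its arguments: {"type":"object","properties":{"delta_pos":{"type":"array"},"turn":{"type":"array"},"grip":{"type":"array"}},"required":["delta_pos","turn","grip"]}

```bash
mkdir -p pics; cat > h.py <<'E'
from rig import *
import numpy as np, cv2
def cam(n,f=None):
    c=capture(n)
    if f: cv2.imwrite('pics/'+f,c['color'])
    return c
def fl(c): return 240/np.tan(np.radians(c['fovy'])/2)
def proj(c,P):
    P=np.atleast_2d(P); M=np.array(c['camera_from_world']); q=P@M[:3,:3].T+M[:3,3]
    s=np.c_[q[:,0],-q[:,1]]/-q[:,2:3]; r2=(s**2).sum(1,keepdims=True)
    return s*(1+c['k1']*r2)*fl(c)+[c['cx'],c['cy']]
def ray(c,uv):
    M=np.array(c['camera_from_world']); d=(np.array(uv,float)-[c['cx'],c['cy']])/fl(c); s=d.copy()
    for _ in range(20): s=d/(1+c['k1']*(s@s))
    R=M[:3,:3]; return -R.T@M[:3,3], R.T@np.array([s[0],-s[1],-1])
def atz(c,uv,z):
    o,d=ray(c,uv); return o+d*(z-o[2])/d[2]
E
python3 - <<'E'
from h import *
a=cam('scene','s1.png');b=cam('side','d1.png');w=cam('wrist','w1.png')
for c in(a,b,w): print(c['fovy'],c['cx'],c['cy'],c['k1'],-np.array(c['camera_from_world'])[:3,:3].T@np.array(c['camera_from_world'])[:3,3])
s=read_state();print(s['force'],s['opening'],s['tcp_rot'])
E
```

```text
42.243826609434194 323.51670826240655 238.35102705499455 -0.1578511595341835 [-0.12230038 -0.69599485  0.53009084]
49.05478507478339 316.1001682443756 240.02754634954417 -0.14819369425525386 [ 0.57535535 -0.91252138  0.50757036]
67.84251199049126 322.2141154475271 243.9134239211802 -0.03102156578332474 [0.62611391 0.06890422 0.38481536]
[-0.08233659  0.16066856 -0.37931957] 1.0010710891970327 [[ 9.13749736e-06  9.99998734e-01 -1.59105501e-03]
 [ 9.99999954e-01 -8.65437890e-06  3.03653226e-04]
 [ 3.03639072e-04 -1.59105771e-03 -9.99998688e-01]]
```

View pics/s1.png

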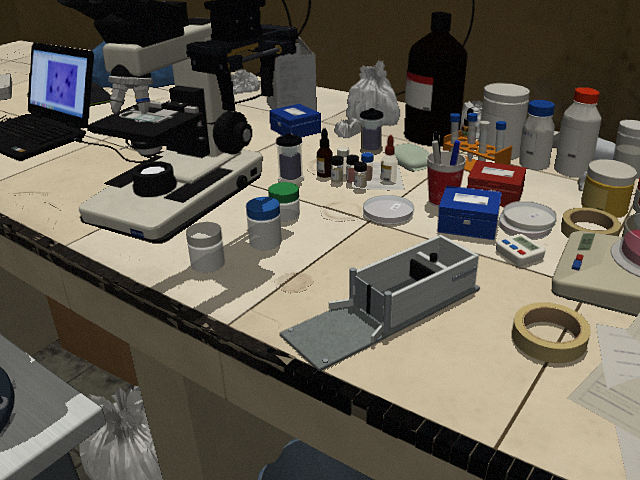

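View pics/d1.png

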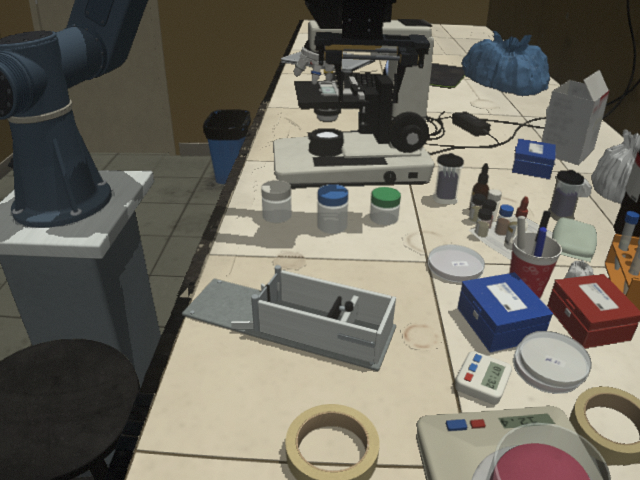

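The scene view shows the pots: grey lid (206,245), blue (263,222), green (283,200). The dock runs from its tray at (320,340) to its far end at (455,255). In the side view the pots are at (276,202), (333,208) and (385,205), and the dock spans (190,300) to (390,340). Next I'll enlarge these areas.

```bash
python3 - <<'E'
import cv2,numpy as np
s=cv2.imread('pics/s1.png');d=cv2.imread('pics/d1.png')
def cr(i,x,y,w,h,W,H):
    o=cv2.resize(i[y:y+h,x:x+w],(W,H),interpolation=cv2.INTER_CUBIC)
    k=W/w
    for t in range((x//20+1)*20,x+w,20): cv2.line(o,(int((t-x)*k),0),(int((t-x)*k),6),(0,0,255),1);cv2.putText(o,str(t),(int((t-x)*k)-10,16),0,.35,(0,0,255))
    for t in range((y//20+1)*20,y+h,20): cv2.line(o,(0,int((t-y)*k)),(6,int((t-y)*k)),(0,0,255),1);cv2.putText(o,str(t),(8,int((t-y)*k)+4),0,.35,(0,0,255))
    return o
# left column scene, right side
A=np.hstack([cr(s,180,175,130,100,390,300),cr(d,250,175,160,120,400,300)])
B=np.hstack([cr(s,275,230,210,140,390,260),cr(d,180,260,220,143,400,260)])
cv2.imwrite('pics/c1.png',np.vstack([A,B]))
E
```

```text
(no output)
```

View pics/c1.png

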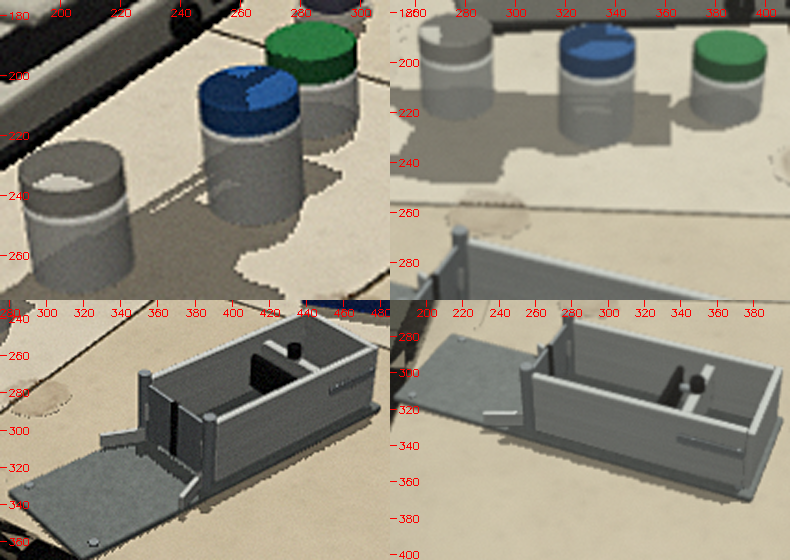

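View pics/w1.png

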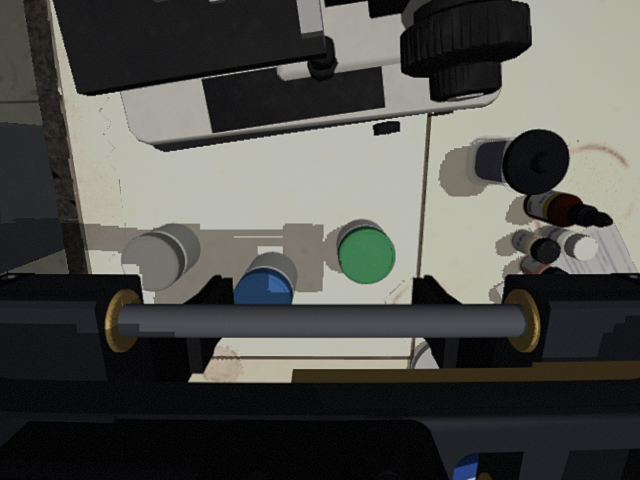

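The crops show blue as the tallest by eye, the flaps shut, and clear plate corners. Now I'll fit numerically.

```bash
cat > fit.py <<'E'
from h import *
from scipy.optimize import least_squares
a=cam('scene');b=cam('side')
t=np.linspace(0,2*np.pi,90)
def bb(c,x,y,h):
    P=np.array([[x+.028*np.cos(k),y+.028*np.sin(k),z] for z in(0,h) for k in t]); q=proj(c,P)
    return np.r_[q.min(0),q.max(0)]
obs={'grey':([186.3,222,224,272.3],[262,180.2,291.2,222.6]),'blue':([246,196.7,281,250],[317.6,184.2,348.4,233.4]),'green':([268.3,182,299.7,226.7],[370.8,186.6,400.8,225])}
for n,(A,B) in obs.items():
    f=lambda p:np.r_[bb(a,*p)-A,bb(b,*p)-B]
    g=atz(b,((B[0]+B[2])/2,(B[1]+B[3])/2),.03)
    r=least_squares(f,[g[0],g[1],.06]);print(n,r.x.round(4),r.fun.round(1))
L=np.array([[-.12,.047,.006],[-.12,-.047,.006],[.18,-.047,.006]])
oa=np.array([[279.8,333.4],[320.8,368.9],[479.1,286.5]]);ob=np.array([[200.4,278.2],[182.8,313.4],[379.1,368.9]])
for c,o in((a,oa),(b,ob)): print(np.array([atz(c,u,.006) for u in o]).round(4))
def W(p): 
    C,S=np.cos(p[2]),np.sin(p[2]);return L@np.array([[C,S,0],[-S,C,0],[0,0,1]])+[p[0],p[1],0]
f=lambda p:np.r_[(proj(a,W(p))-oa).ravel(),(proj(b,W(p))-ob).ravel()]
r=least_squares(f,[.5,-.25,0.]);print(r.x.round(4),np.degrees(r.x[2]),r.fun.round(1))
E
python3 fit.py
```

```text
grey [ 0.4622 -0.0325  0.0605] [-0.6 -0.4  0.6 -0.9 -0.9  0.6  0.3  0.1]
blue [ 0.5693 -0.0658  0.0718] [-0.4 -0.5  0.3 -0.9 -0.6  0.6 -0.   0.3]
green [ 0.6669 -0.0327  0.0541] [ 0.4 -0.5  0.8 -5.4 -2.4  0.4 -0.8  1.2]
[[ 0.3786 -0.2533  0.006 ]
 [ 0.3519 -0.341   0.006 ]
 [ 0.6343 -0.4315  0.006 ]]
[[ 0.363  -0.2509  0.006 ]
 [ 0.3567 -0.338   0.006 ]
 [ 0.6384 -0.4313  0.006 ]]
[ 0.4784 -0.3324 -0.2912] -16.685847968377562 [-1.   0.6  0.4  1.5 -0.7 -1.4  8.2  1.1 -5.4  2.  -0.9 -1.2]
```

```bash
cat >> fit.py <<'E'
for n,h in(('grey',.065),('blue',.075),('green',.055)):
    A,B=obs[n];f=lambda p:np.r_[bb(a,*p,h)-A,bb(b,*p,h)-B]
    r=least_squares(f,[.5,-.05],loss='soft_l1');print(n,r.x.round(4),r.fun.round(1))
ob[0]=[211,280]
f=lambda p:np.r_[(proj(a,W(p))-oa).ravel(),(proj(b,W(p))-ob).ravel()]
r=least_squares(f,[.5,-.25,0.],loss='soft_l1');print(r.x.round(4),np.degrees(r.x[2]),r.fun.round(1))
E
python3 fit.py|tail -4
```

```text
grey [ 0.4617 -0.0343] [-0.4 -2.4  1.2 -0.4 -1.4 -1.1 -0.1  0.6]
blue [ 0.5689 -0.0669] [-0.2 -1.9  0.7 -0.6 -0.9 -0.7 -0.2  0.7]
green [ 0.6682 -0.0309] [ 0.1 -1.4  0.5 -5.9 -1.8 -0.4 -0.1  0.7]
[ 0.4808 -0.3322 -0.3051] -17.47896241648088 [-0.3 -1.2  0.1 -0.2  0.8 -1.4  0.  -1.2 -3.5  1.2 -0.1 -0.1]
```

Emit:
jog_arm([
  [-3,-3,-2],
  [-5.6,-6.6,-5],
  [-5.6,-6.6,-10],
  [-5.6,-6.6,-10],
  [-5.6,-6.6,-10],
  [-5.6,-6.6,-10],
  [-5.6,-6.6,-10],
  [-5.6,-6.6,-10],
  [-5.6,-6.6,-10],
], turn=[10,20,30,40,50,60,70,72,72], grip=[0,0,0,0,0,0,0,0,0])

```text
time_s: 1.48
position: [0.569, -0.066, 0.1226]
tcp_rot: [[-0.95, 0.311, 0.0], [0.311, 0.95, 0.0], [-0.0, 0.0, -1.0]]
force: [0.6, -0.1, -0.5]
opening: 0.997
grasp_force: 0.0
```

```bash
python3 - <<'E'
from h import *
w=cam('wrist','w2.png');b=cam('side')
s=read_state();print(s['position'],s['joint_positions'],s['force'])
cv2.imwrite('pics/c2.png',np.hstack([cv2.resize(w['color'],(400,300)),cv2.resize(b['color'][140:290,220:420],(400,300))]))
E
```

```text
[ 0.56903053 -0.06598372  0.12259441] [-1.77879471e+01  3.38990177e+01  9.48601363e+01  1.61201819e-03
  5.12352716e+01 -8.96976246e+01] [ 0.31705175 -0.29386709  0.3168857 ]
```

View pics/c2.png

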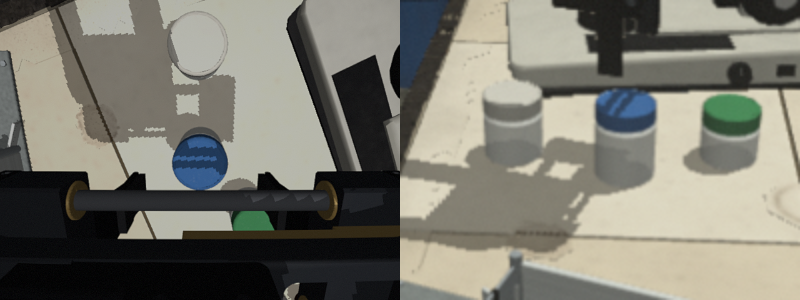

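The wrist view shows the blue lid centred near (320,260) full-size, between the fingers, and the grey lid near (317,68). I'll check the blue lid's position.

```bash
python3 - <<'E'
from h import *
w=cam('wrist')
hsv=cv2.cvtColor(w['color'],cv2.COLOR_BGR2HSV)
m=cv2.inRange(hsv,(100,120,40),(125,255,255))[200:310,250:400]
ys,xs=np.nonzero(m);u=np.array([(xs.min()+xs.max())/2+250,(ys.min()+ys.max())/2+200]);print(u,xs.min()+250,xs.max()+250,ys.min()+200,ys.max()+200)
for q in(u,(320,260)): print(atz(w,q,.075).round(4))
print(atz(w,(317,68),.065).round(4), np.linalg.norm(atz(w,(xs.max()+250,u[1]),.075)-atz(w,(xs.min()+250,u[1]),.075)))
E
```

```text
[319.5 259.5] 276 363 215 304
[ 0.5666 -0.0658  0.075 ]
[ 0.567  -0.0656  0.075 ]
[ 0.4607 -0.0325  0.065 ] 0.053722111221238975
```

Emit:
jog_arm([
  [-0.1,0,-4],
  [-0.1,0,-7.5],
  [-0.1,0,-9.6],
  [-0.1,0,-9.6],
  [-0.1,0,-9.6],
  [-0.1,0,-9.6],
  [-0.1,0,-9.6],
  [-0.1,0,-9.6],
  [-0.1,0,-9.6],
  [-0.1,0,-9.6],
  [-0.1,0,-9.6],
], turn=[0,0,0,0,0,0,0,0,0,0,0], grip=[0,0,0,0,1,1,1,1,1,1,1])

```text
time_s: 3.0
position: [0.5683, -0.0662, 0.0271]
tcp_rot: [[-0.951, 0.309, 0.001], [0.309, 0.951, -0.0], [-0.001, -0.0, -1.0]]
force: [-0.8, -0.3, 4.4]
opening: 0.637
grasp_force: 30.0
```

Emit:
jog_arm([
  [0,0,3],
  [0,0,8],
  [0,0,14],
  [-2,-4,17],
  [-5,-9,17],
  [-8,-15,17],
  [-10,-20,17],
  [-10,-22,17],
  [-10,-22,17],
  [-10,-22,17],
], turn=[0,0,0,0,0,0,0,0,0,0], grip=[1,1,1,1,1,1,1,1,1,1])

```text
time_s: 4.25
position: [0.468, -0.2841, 0.196]
tcp_rot: [[-0.951, 0.308, -0.001], [0.308, 0.951, 0.002], [0.002, 0.002, -1.0]]
force: [0.1, 0.7, -1.7]
opening: 0.633
grasp_force: 30.0
```

```bash
python3 - <<'E'
from h import *
w=cam('wrist','w3.png')
s=read_state();print(s['position'],s['force'],s['opening'])
E
```

```text
[ 0.46815202 -0.28390724  0.19613418] [-0.33146302 -0.52380307 -0.90951977] 0.6366871856110325
```

View pics/w3.png

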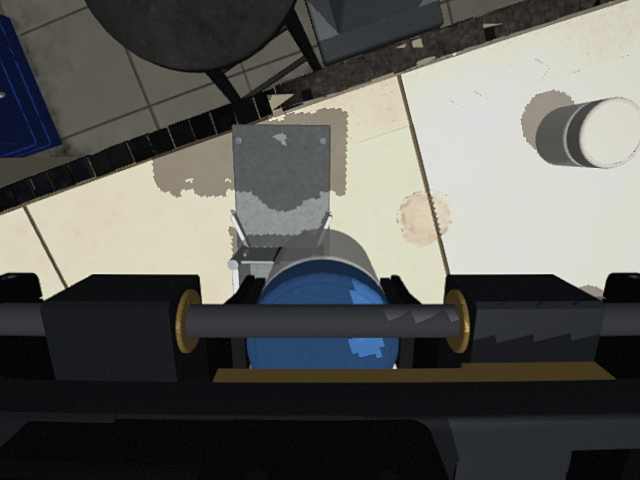

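The wrist view shows the tray end corners at (232,126) and (331,125). The tray's sides run parallel to the image columns, and the flap top edge and post are near (233,262).

```bash
python3 - <<'E'
from h import *
w=cam('wrist')
P={k:atz(w,k,.006) for k in((232,126),(331,125),(330,205),(232,205))}
for k,v in P.items(): print(k,v.round(4))
l=P[(232,126)];r=P[(331,125)]
print(np.linalg.norm(l-r))
for yaw in(-17.5,-18):
    d=np.array([np.cos(np.radians(yaw)),np.sin(np.radians(yaw)),0]);print(((l+r)/2+.12*d).round(4))
e=P[(330,205)]-r;print(np.degrees(np.arctan2(e[1],e[0]))); e=r-l;print(np.degrees(np.arctan2(e[1],e[0]))-90,np.degrees(np.arctan2(e[1],e[0])))
# project model with yaw -17.7 in wrist for check
for o in((.4808,-.3322,-17.5),):
    y=np.radians(o[2]);R=np.array([[np.cos(y),-np.sin(y)],[np.sin(y),np.cos(y)]])
    for q in((-.12,-.047,.006),(-.12,.047,.006),(0,-.033,.06)): print(q,proj(w,np.r_[R@q[:2]+o[:2],q[2]]).round(1))
E
```

```text
(232, 126) [ 0.3561 -0.3358  0.006 ]
(331, 125) [ 0.3842 -0.2464  0.006 ]
(330, 205) [ 0.4564 -0.2703  0.006 ]
(232, 205) [ 0.4263 -0.3632  0.006 ]
0.09366979296098855
[ 0.4846 -0.3272  0.006 ]
[ 0.4843 -0.3282  0.006 ]
-18.31677230774257
-17.46754319357609 72.53245680642391
(-0.12, -0.047, 0.006) [[225.5 123.7]]
(-0.12, 0.047, 0.006) [[324.9 122.7]]
(0, -0.033, 0.06) [[235.3 262.1]]
```

Emit:
jog_arm([
  [-2,-0.7,0],
  [-5,-1.9,-3],
  [-5.6,-2.1,-8],
  [-5.6,-2.1,-12],
  [-5.6,-2.1,-14.5],
  [-5.6,-2.1,-15.5],
  [-5.6,-2.1,-16],
  [-5.6,-2.1,-16.3],
  [-5.6,-2.1,-16.3],
  [-5.6,-2.1,-16.3],
], turn=[0,0,0,0,0,0,0,0,0,0], grip=[1,1,1,1,1,1,1,1,1,1])

```text
time_s: 5.6
position: [0.4123, -0.3073, 0.0342]
tcp_rot: [[-0.951, 0.309, 0.001], [0.309, 0.951, -0.001], [-0.001, -0.001, -1.0]]
force: [0.1, 0.6, -1.4]
opening: 0.634
grasp_force: 30.0
```

```bash
python3 - <<'E'
from h import *
a=cam('scene');b=cam('side')
cv2.imwrite('pics/c3.png',np.hstack([cv2.resize(a['color'][220:400,260:500],(400,300)),cv2.resize(b['color'][230:395,170:390],(400,300))]))
E
```

```text
(no output)
```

View pics/c3.png

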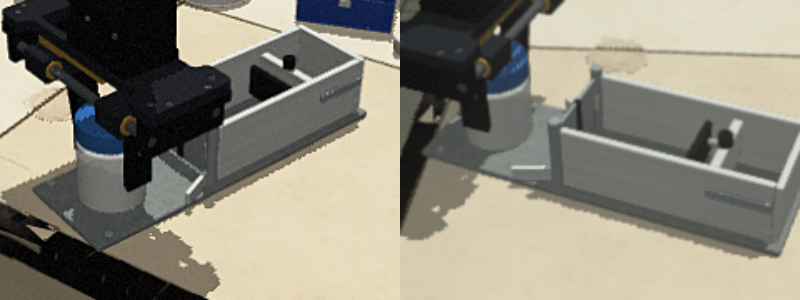

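The pot is over the tray, roughly in the middle, and about 1 mm off the plate. The flaps are still shut. I'll lower it slightly and open.

Emit:
jog_arm([
  [0,0,-0.1],
  [0,0,-0.1],
  [0,0,-0.1],
  [0,0,-0.1],
  [0,0,-0.1],
  [0,0,-0.1],
  [0,0,-0.1],
  [0,0,-0.1],
  [0,0,-0.1],
], turn=[0,0,0,0,0,0,0,0,0], grip=[1,1,0,0,0,0,0,0,0])

```text
time_s: 6.82
position: [0.412, -0.307, 0.0325]
tcp_rot: [[-0.951, 0.309, -0.0], [0.309, 0.951, 0.0], [0.0, 0.0, -1.0]]
force: [-0.5, 0.1, 0.2]
opening: 0.997
grasp_force: 0.0
```

Emit:
jog_arm([
  [0,0,3],
  [0,0,8],
  [0,0,13],
  [-2,0.6,13],
  [-4.9,1.6,13],
  [-4.9,1.6,13],
  [-4.9,1.6,13],
  [-4.9,1.6,13],
], turn=[0,0,0,0,0,0,0,0], grip=[0,0,0,0.8,0.8,0.8,0.8,0.8])

```text
time_s: 7.82
position: [0.3639, -0.2918, 0.1626]
tcp_rot: [[-0.951, 0.309, 0.001], [0.309, 0.951, -0.001], [-0.001, -0.001, -1.0]]
force: [-0.6, 0.2, 0.7]
opening: 0.517
grasp_force: 0.0
```

```bash
python3 - <<'E'
from h import *
a=cam('scene','s4.png');b=cam('side','d4.png')
print(read_state()['position'])
cv2.imwrite('pics/c4.png',np.hstack([cv2.resize(a['color'][220:380,260:473],(400,300)),cv2.resize(b['color'][230:350,160:320],(400,300))]))
def bb(c,p,h=.075,z0=.006):
    t=np.linspace(0,6.28,90);q=proj(c,np.array([[p[0]+.028*np.cos(k),p[1]+.028*np.sin(k),z] for z in(z0,z0+h) for k in t]));return np.r_[q.min(0),q.max(0)]
for c in(a,b):
    hsv=cv2.cvtColor(c['color'],cv2.COLOR_BGR2HSV);m=cv2.inRange(hsv,(100,120,40),(125,255,255))
    q=bb(c,(.412,-.307)).astype(int);print(q)
    x0,y0,x1,y1=q+[-15,-12,15,-5];s=m[y0:y1,x0:x1];ys,xs=np.nonzero(s);print(xs.min()+x0,ys.min()+y0,xs.max()+x0,ys.max()+y0)
E
```

```text
[ 0.36367323 -0.29142285  0.16243584]
[303 276 347 348]
305 279 347 313
[199 249 242 313]
201 252 238 280
```

View pics/c4.png

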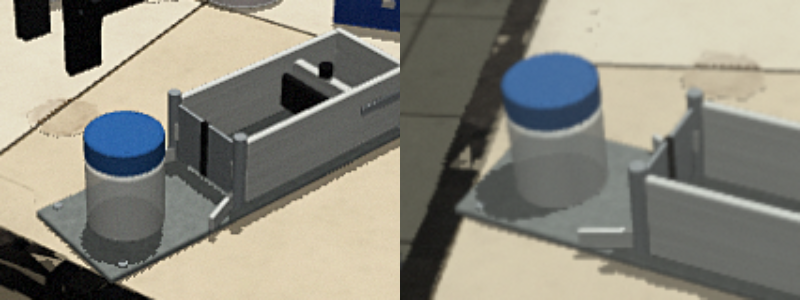

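The pot stands upright and centred on the tray, with the flaps shut. I'll lower the fingers behind it.

Emit:
jog_arm([
  [0,0,-2],
  [0,0,-6],
  [0,0,-10],
  [0,0,-12.5],
  [0,0,-13.4],
  [0,0,-13.4],
], turn=[0,0,0,0,0,0], grip=[0.8,0.8,0.8,0.8,0.8,0.8])

```text
time_s: 8.68
position: [0.3631, -0.291, 0.0282]
tcp_rot: [[-0.951, 0.309, -0.0], [0.309, 0.951, 0.0], [0.001, 0.0, -1.0]]
force: [-0.5, -0.7, 0.7]
opening: 0.202
grasp_force: 0.0
```

Emit:
jog_arm([
  [0.48,-0.15,0],
  [0.95,-0.31,0],
  [1.24,-0.4,0],
  [1.52,-0.49,0],
  [1.9,-0.61,0],
  [2.38,-0.77,0],
  [2.86,-0.92,0],
  [3.33,-1.08,0],
  [3.81,-1.23,0],
  [4.28,-1.38,0],
  [4.76,-1.54,0],
  [4.76,-1.54,0],
], turn=[0,0,0,0,0,0,0,0,0,0,0,0], grip=[0.8,0.8,0.8,0.8,0.8,0.8,0.8,0.8,0.8,0.8,0.8,0.8])

```text
time_s: 10.18
position: [0.4113, -0.3069, 0.0286]
tcp_rot: [[-0.951, 0.309, 0.001], [0.309, 0.951, -0.001], [-0.001, -0.001, -1.0]]
force: [-0.5, -0.0, 0.3]
opening: 0.198
grasp_force: 0.1
```

```bash
python3 - <<'E'
from h import *
a=cam('scene');b=cam('side')
print(read_state()['position'],read_state()['force'],read_state()['opening'])
cv2.imwrite('pics/c5.png',np.hstack([cv2.resize(a['color'][200:380,260:500],(400,300)),cv2.resize(b['color'][220:370,180:380],(400,300))]))
E
```

```text
[ 0.41095903 -0.30665322  0.02850248] [-0.61709146  0.19922632  0.82849658] 0.20252647368686433
```

View pics/c5.png

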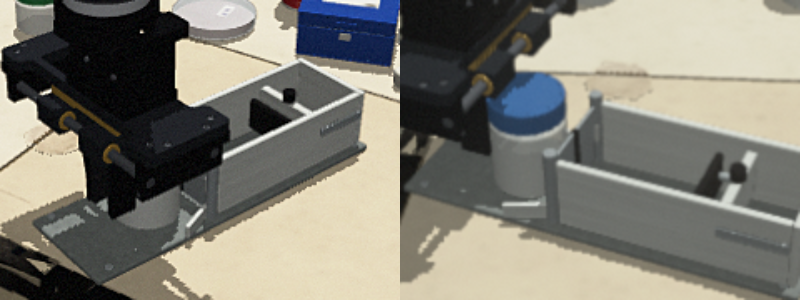

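The pot is upright and has reached the guides in front of the gate. I'll push on through the flaps.

Emit:
jog_arm([
  [0.38,-0.12,0],
  [0.76,-0.25,0],
  [1.14,-0.37,0],
  [1.52,-0.49,0],
  [1.9,-0.61,0],
  [2.28,-0.74,0],
  [2.66,-0.86,0],
  [3.04,-0.98,0],
  [3.42,-1.1,0],
  [3.81,-1.23,0],
  [4.19,-1.35,0],
  [4.57,-1.48,0],
], turn=[0,0,0,0,0,0,0,0,0,0,0,0], grip=[0.8,0.8,0.8,0.8,0.8,0.8,0.8,0.8,0.8,0.8,0.8,0.8])

```text
time_s: 11.78
position: [0.4502, -0.3176, 0.0283]
tcp_rot: [[-0.952, 0.307, -0.013], [0.307, 0.952, 0.008], [0.015, 0.004, -1.0]]
force: [-18.9, 1.0, 14.0]
opening: 0.2
grasp_force: 9.7
```

Emit:
jog_arm([
  [0.29,-0.09,0],
  [0.57,-0.18,0],
  [0.86,-0.28,0],
  [1.14,-0.37,0],
  [1.43,-0.46,0],
  [1.71,-0.55,0],
  [2.0,-0.65,0],
  [2.28,-0.74,0],
  [2.28,-0.74,0],
], turn=[0,0,0,0,0,0,0,0,0], grip=[0.8,0.8,0.8,0.8,0.8,0.8,0.8,0.8,0.8])

```text
time_s: 12.9
position: [0.4793, -0.3286, 0.0284]
tcp_rot: [[-0.951, 0.309, 0.0], [0.309, 0.951, -0.0], [-0.0, -0.0, -1.0]]
force: [-2.7, 0.9, 0.7]
opening: 0.2
grasp_force: 1.1
```

```bash
python3 - <<'E'
from h import *
a=cam('scene');b=cam('side')
print(read_state()['position'],read_state()['force'],read_state()['opening'])
cv2.imwrite('pics/c6.png',np.hstack([cv2.resize(a['color'][200:380,260:500],(400,300)),cv2.resize(b['color'][220:370,180:380],(400,300))]))
E
```

```text
[ 0.47932199 -0.3286422   0.02844295] [-2.15692184 -0.12274412 -0.28387637] 0.19949727378171528
```

View pics/c6.png

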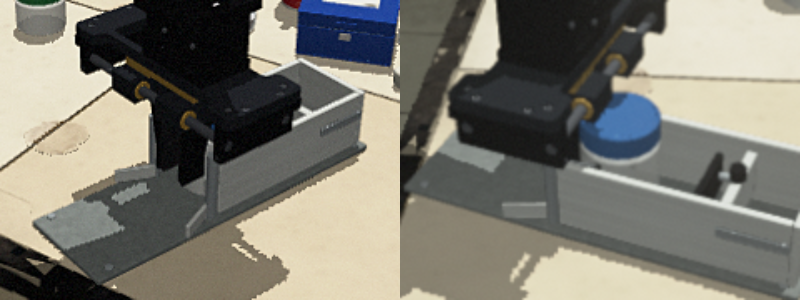

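The pot has passed the gate and is upright in the lane at about x = 33 mm, with a drag of about 2.5 N. I'll move ahead gently.

Emit:
jog_arm([
  [0.24,-0.08,0],
  [0.48,-0.15,0],
  [0.71,-0.23,0],
  [0.95,-0.31,0],
  [1.19,-0.38,0],
  [1.43,-0.46,0],
  [1.67,-0.54,0],
  [1.9,-0.61,0],
  [2.14,-0.69,0],
  [2.38,-0.77,0],
  [2.38,-0.77,0],
], turn=[0,0,0,0,0,0,0,0,0,0,0], grip=[0.8,0.8,0.8,0.8,0.8,0.8,0.8,0.8,0.8,0.8,0.8])

```text
time_s: 14.38
position: [0.4973, -0.332, 0.0277]
tcp_rot: [[-0.951, 0.308, -0.012], [0.307, 0.952, 0.009], [0.014, 0.005, -1.0]]
force: [-10.7, 3.9, 5.4]
opening: 0.199
grasp_force: 6.6
```

Emit:
jog_arm([
  [0.14,-0.05,0],
  [0.28,-0.09,0],
  [0.42,-0.14,0],
  [0.57,-0.18,0],
], turn=[0,0,0,0], grip=[0.8,0.8,0.8,0.8])

```text
time_s: 14.88
position: [0.4996, -0.3304, 0.0272]
tcp_rot: [[-0.952, 0.306, -0.02], [0.306, 0.952, 0.016], [0.024, 0.009, -1.0]]
force: [-16.5, 8.8, 11.0]
opening: 0.204
grasp_force: 10.4
```

Resistance has come earlier than the buffer's stated range allows. I've used all my picture views, so I'll measure the lid and the pad numerically.

```bash
cat > m.py <<'E'
from h import *
from scipy.optimize import least_squares
D=(.483,-.330,np.radians(-17.9))
d=np.array([np.cos(D[2]),np.sin(D[2])]);n=np.array([-d[1],d[0]])
def todock(p): p=np.array(p)[:2]-D[:2]; return p@d,p@n
def tow(x,y,z): return np.r_[np.array(D[:2])+x*d+y*n,z]
def lid(c,box):
    hsv=cv2.cvtColor(c['color'],cv2.COLOR_BGR2HSV);m=cv2.inRange(hsv,(100,110,30),(125,255,255))
    x0,y0,x1,y1=box;k,l,st,ce=cv2.connectedComponentsWithStats(m[y0:y1,x0:x1])
    i=1+st[1:,4].argmax();return st[i,:2]+[x0,y0],st[i,:2]+st[i,2:4]+[x0,y0]-1,st[i,4]
E
cat > q.py <<'E'
from m import *
b=cam('side');a=cam('scene');s=read_state()
print('tcp dock',todock(s['position']),s['force'])
print('side lid',lid(b,(180,220,380,330)))
t=np.linspace(0,6.28,90)
for x in(.045,.05,.055,.06,.065,.07):
    q=proj(b,np.array([tow(x+.028*np.cos(k),.028*np.sin(k),z) for z in(.06,.081) for k in t]));print(x,q.min(0).round(1),q.max(0).round(1))
for c,u in((b,(341.7,295.8)),(a,(410.7,259.1))): print('pad',todock(atz(c,u,.051)))
print('refs: tray lid y offs')
E
python3 q.py
```

```text
tcp dock (np.float64(0.015953720739838348), np.float64(0.004768831008235632)) [-16.24532881   8.64208415   9.93411095]
side lid (array([285, 270]), array([324, 301]), np.int32(906))
0.045 [276.  267.2] [317.4 304.5]
0.05 [279.4 267.9] [320.9 305.3]
0.055 [282.8 268.7] [324.4 306.2]
0.06 [286.2 269.5] [327.9 307.1]
0.065 [289.6 270.2] [331.4 308. ]
0.07 [293.1 271. ] [334.9 308.9]
pad (np.float64(0.10218763290376554), np.float64(0.0239914626050054))
pad (np.float64(0.0961343442467634), np.float64(0.019843668373870072))
refs: tray lid y offs
```

Emit:
jog_arm([
  [-0.6,0.2,0],
  [-1.2,0.39,0],
  [-1.8,0.58,0],
  [-2.4,0.78,0],
  [-2.4,0.78,0],
], turn=[0,0,0,0,0], grip=[0.8,0.8,0.8,0.8,0.8])

```text
time_s: 15.6
position: [0.4839, -0.3305, 0.0288]
tcp_rot: [[-0.951, 0.309, -0.001], [0.309, 0.951, 0.0], [0.001, -0.0, -1.0]]
force: [-2.0, -0.0, 2.3]
opening: 0.199
grasp_force: 2.9
```

```bash
cat > q.py <<'E'
from m import *
b=cam('side');s=read_state();p=s['position']
print('tcp dock',np.round(todock(p),4),p[2],'F along/lat/z',np.round([s['force'][:2]@d,s['force'][:2]@n,s['force'][2]],1))
lo,hi,ar=lid(b,(180,220,400,340));print(lo,hi,ar)
t=np.linspace(0,6.28,90)
def bb(x,y): q=proj(b,np.array([tow(x+.028*np.cos(k),y+.028*np.sin(k),z) for z in(.064,.081) for k in t])); return np.r_[q.min(0),q.max(0)]
f=lambda P:(bb(*P)-np.r_[lo,hi+1])[:3]
print('pot dock',least_squares(f,[.05,0]).x.round(4),f([.05,0]))
E
python3 q.py; python3 - <<'E'
import sys;sys.path.insert(0,'.')
import os;os.chdir('.')
from m import *
# calibration: pot on tray picture d4 (pot known ~ -.075,0 by TCP)
c=capture('side');c['color']=cv2.imread('pics/d4.png');lo,hi,ar=lid(c,(180,220,300,330));print(lo,hi,ar)
t=np.linspace(0,6.28,90)
P=np.array([.412,-.307]);print(todock(P))
q=proj(c,np.array([[P[0]+.028*np.cos(k),P[1]+.028*np.sin(k),z] for z in(.064,.081) for k in t]));print(q.min(0),q.max(0))
E
```

```text
tcp dock [ 0.0011 -0.0001] 0.02876534487598992 F along/lat/z [-2.8 -0.3  2. ]
[282 270] [322 302] 1085
pot dock [ 0.0548 -0.0033] [-2.6178857  -2.0678075  -2.08987886]
[200 252] [238 281] 938
(np.float64(-0.07463240488483569), np.float64(6.435142544079462e-05))
[199.37424472 249.866515  ] [239.63236857 282.14762475]
```

```bash
python3 - <<'E'
from m import *
a=cam('scene');b=cam('side')
for z in(.06,.07,.08,.09,.1):
    print(z,'+y scene',proj(a,tow(0,.038,z)).round(1),'-y scene',proj(a,tow(0,-.038,z)).round(1),'-y side',proj(b,tow(0,-.038,z)).round(1),'+y side',proj(b,tow(0,.038,z)).round(1))
g=lambda x,y:(275+x/1.857,230+(y-300)/1.857); h=lambda x,y:(180+(x-390)/1.818,260+(y-300)/1.818)
print('obs scene +y',g(145,371),'-y',g(210,415),'side -y',h(527,364),'+y',h(568,317))
# wall top far corners: outer corner end wall at x=.18?, z=.06
for y in(.038,-.038): print(proj(a,tow(.18,y,.06)).round(1),proj(b,tow(.18,y,.06)).round(1))
print('obs scene',g(305,317),g(376,347),'side',h(780,368),h(750,431))
# pad model: face at x
for x in(.085,.095,.105): print(x,[proj(c,tow(x,y,z)).round(0).tolist()[0] for c in(a,b) for y in(.025,-.025) for z in(.051,)])
print('obs pad scene topL',g(252,354),'topR',g(301,382),'side top far',h(684,365),'near',h(663,398))
E
```

```text
0.06 +y scene [[352.2 270.5]] -y scene [[388.3 294.8]] -y side [[255.2 300.2]] +y side [[278.2 269.4]]
0.07 +y scene [[352.2 264.5]] -y scene [[388.5 288.6]] -y side [[254.8 294.3]] +y side [[278.  263.8]]
0.08 +y scene [[352.3 258.4]] -y scene [[388.8 282.2]] -y side [[254.4 288.4]] +y side [[277.8 258.1]]
0.09 +y scene [[352.3 252.2]] -y scene [[389.1 275.8]] -y side [[253.9 282.4]] +y side [[277.6 252.3]]
0.1 +y scene [[352.3 245.9]] -y scene [[389.3 269.3]] -y side [[253.5 276.2]] +y side [[277.4 246.5]]
obs scene +y (353.082929456112, 268.2337102854066) -y (388.08562197092084, 291.9278406031233) side -y (255.35753575357535, 295.2035203520352) +y (277.9097909790979, 269.35093509350935)
[[442.  231.9]] [[399.4 297.3]]
[[479.  251.5]] [[385.5 333. ]]
obs scene (439.2434033387184, 239.15455035002694) (477.47711362412497, 255.30963920301562) side (394.52145214521454, 297.4037403740374) (378.01980198019805, 332.05720572057203)
0.085 [[403.0, 260.0], [427.0, 275.0], [330.0, 293.0], [318.0, 314.0]]
0.095 [[408.0, 258.0], [432.0, 272.0], [337.0, 294.0], [325.0, 316.0]]
0.105 [[413.0, 256.0], [437.0, 270.0], [344.0, 296.0], [332.0, 318.0]]
obs pad scene topL (410.702746365105, 259.07915993537966) topR (437.0893914916532, 274.1572428648358) side top far (341.7161716171617, 295.75357535753574) near (330.16501650165014, 313.9053905390539)
```

Emit:
jog_arm([
  [0,0,0],
  [0.06,0.19,0],
  [0.06,0.19,0],
  [0.06,0.19,0],
  [0.06,0.19,0],
], turn=[0,0,0,0,0], grip=[1,1,1,1,1])

```text
time_s: 16.42
position: [0.4831, -0.3269, 0.0277]
tcp_rot: [[-0.951, 0.308, -0.004], [0.308, 0.951, 0.003], [0.005, 0.002, -1.0]]
force: [-5.0, 1.0, 0.8]
opening: 0.008
grasp_force: 2.8
```

Emit:
jog_arm([
  [0.19,-0.06,0],
  [0.38,-0.12,0],
  [0.57,-0.18,0],
  [0.76,-0.25,0],
  [0.95,-0.31,0],
  [1.14,-0.37,0],
  [1.14,-0.37,0],
], turn=[0,0,0,0,0,0,0], grip=[1,1,1,1,1,1,1])

```text
time_s: 17.3
position: [0.4941, -0.3288, 0.0276]
tcp_rot: [[-0.951, 0.308, -0.006], [0.308, 0.951, 0.006], [0.008, 0.004, -1.0]]
force: [-6.4, 5.0, 2.7]
opening: 0.005
grasp_force: 4.3
```

```bash
python3 q.py; python3 - <<'E'
from m import *
b=cam('side')
o=cv2.imread('pics/d1.png').astype(int);dd=np.abs(b['color'].astype(int)-o).sum(2)[285:325,300:360]
ys,xs=np.nonzero(dd>90);print('diff near pad',len(xs),np.histogram(xs+300,bins=range(300,361,5))[0])
E
```

```text
tcp dock [0.0102 0.0045] 0.027637894725821708 F along/lat/z [-7.1  2.7  3.3]
[282 270] [322 301] 1023
pot dock [ 0.0548 -0.0033] [-2.6178857  -2.0678075  -2.08987886]
diff near pad 593 [125 125 124 111  58   4   4   8  10  10   5   9]
```

Emit:
jog_arm([
  [0.14,-0.05,0],
  [0.29,-0.09,0],
  [0.43,-0.14,0],
  [0.57,-0.18,0],
  [0.57,-0.18,0],
], turn=[0,0,0,0,0], grip=[1,1,1,1,1])

```text
time_s: 18.02
position: [0.4968, -0.3272, 0.0272]
tcp_rot: [[-0.951, 0.308, -0.013], [0.308, 0.951, 0.013], [0.016, 0.008, -1.0]]
force: [-9.6, 10.0, 7.0]
opening: 0.001
grasp_force: 7.1
```

```bash
cat >> q.py <<'E'
o=cv2.imread('pics/d1.png').astype(int);dd=np.abs(b['color'].astype(int)-o).sum(2)[285:325,300:360]
ys,xs=np.nonzero(dd>90);print('diff near pad',len(xs),np.histogram(xs+300,bins=range(300,361,5))[0])
E
python3 q.py
```

```text
tcp dock [0.0122 0.0069] 0.027212299131631756 F along/lat/z [-11.9   6.9   6.6]
[283 270] [323 301] 989
pot dock [ 0.056  -0.0028] [-3.6178857  -2.0678075  -3.08987886]
diff near pad 599 [122 131 125 110  58   5   4   7  10  12   7   8]
```

The fingers are pinching the right flap against the pot's back: the side force grows while the pot stays still. I'll back off and lift above the flaps (z > 58 mm). Then I'll nudge the pot forward a little by its lid and come down behind it, clear of the shut flaps.

Emit:
jog_arm([
  [-0.6,0.15,0],
  [-1.2,0.3,0],
  [-1.9,0.5,0],
  [-1.9,0.5,1.5],
  [-1.9,0.5,3.5],
  [-1.9,0.5,5],
  [-1.9,0.5,5],
  [-1.9,0.5,3.6],
  [-1.9,0.5,3.6],
  [-1.9,0.5,3.6],
], turn=[0,0,0,0,0,0,0,0,0,0], grip=[1,1,1,1,1,1,1,1,1,1])

```text
time_s: 19.32
position: [0.4829, -0.3287, 0.0637]
tcp_rot: [[-0.951, 0.309, -0.001], [0.309, 0.951, 0.001], [0.001, 0.001, -1.0]]
force: [0.0, 0.7, 1.0]
opening: 0.006
grasp_force: 0.0
```

```bash
python3 q.py
```

```text
tcp dock [-0.0003  0.0011] 0.06396359349965465 F along/lat/z [ 0.2  0.1 -0.4]
[283 270] [322 301] 1066
pot dock [ 0.0553 -0.0029] [-3.6178857  -2.0678075  -2.08987886]
diff near pad 499 [113 121 113 105  47   0   0   0   0   0   0   0]
```

Emit:
jog_arm([
  [0.48,-0.15,0],
  [0.95,-0.31,0],
  [1.14,-0.37,0],
  [1.33,-0.43,0],
  [1.52,-0.49,0],
  [1.71,-0.55,0],
  [1.9,-0.61,0],
  [1.9,-0.61,0],
], turn=[0,0,0,0,0,0,0,0], grip=[1,1,1,1,1,1,1,1])

```text
time_s: 20.38
position: [0.5024, -0.3351, 0.0646]
tcp_rot: [[-0.951, 0.309, 0.0], [0.309, 0.951, -0.0], [-0.0, -0.0, -1.0]]
force: [-0.6, 0.1, 0.6]
opening: 0.004
grasp_force: 0.4
```

```bash
python3 q.py
```

```text
tcp dock [0.02   0.0011] 0.06452892277262448 F along/lat/z [-0.3 -0.1  0.1]
[288 269] [328 301] 1082
pot dock [0.0614 0.0018] [-8.6178857  -1.0678075  -8.08987886]
diff near pad 707 [118 127 128 124 105  35   8   9  16  20   8   9]
```

Emit:
jog_arm([
  [0.14,-0.05,0],
  [0.29,-0.09,0],
  [0.43,-0.14,0],
  [0.57,-0.18,0],
  [0.57,-0.18,0],
], turn=[0,0,0,0,0], grip=[1,1,1,1,1])

```text
time_s: 21.05
position: [0.508, -0.3368, 0.0646]
tcp_rot: [[-0.951, 0.309, -0.0], [0.309, 0.951, -0.0], [0.0, -0.0, -1.0]]
force: [-2.7, 0.7, 1.7]
opening: 0.004
grasp_force: 1.1
```

```bash
python3 q.py
```

```text
tcp dock [0.0258 0.0012] 0.0645999648444487 F along/lat/z [-2.  -0.   2.3]
[292 269] [333 303] 1108
pot dock [0.0671 0.0039] [-12.6178857   -1.0678075  -13.08987886]
diff near pad 834 [121 128 137 132 119  87  35  10  17  23  12  13]
```

The pot is now at about x = 67 mm, with 2 N of resistance. I'll back off 5 mm and lower the fingers behind it.

Emit:
jog_arm([
  [-0.24,0.08,0],
  [-0.48,0.15,0],
  [-0.48,0.15,-1],
  [-0.48,0.15,-2.2],
  [-0.48,0.15,-3.4],
  [-0.48,0.15,-3.6],
  [-0.48,0.15,-3.6],
], turn=[0,0,0,0,0,0,0], grip=[1,1,1,1,1,1,1])

```text
time_s: 21.98
position: [0.5033, -0.3352, 0.028]
tcp_rot: [[-0.951, 0.309, 0.0], [0.309, 0.951, 0.0], [0.0, 0.0, -1.0]]
force: [-0.2, 0.2, -0.2]
opening: 0.006
grasp_force: 0.2
```

```bash
python3 q.py
```

```text
tcp dock [0.0212 0.0011] 0.02839357261624801 F along/lat/z [-0.8  0.5  0.2]
[289 271] [329 302] 984
pot dock [ 0.0643 -0.0021] [-9.6178857  -3.0678075  -9.08987886]
diff near pad 785 [123 131 136 132 121  67   7   8  15  21  13  11]
```

Emit:
jog_arm([
  [0.14,-0.05,0],
  [0.29,-0.09,0],
  [0.43,-0.14,0],
  [0.57,-0.18,0],
  [0.57,-0.18,0],
], turn=[0,0,0,0,0], grip=[1,1,1,1,1])

```text
time_s: 22.65
position: [0.5091, -0.3372, 0.0286]
tcp_rot: [[-0.951, 0.309, 0.0], [0.309, 0.951, -0.0], [-0.0, -0.0, -1.0]]
force: [-0.2, -0.6, -0.4]
opening: 0.006
grasp_force: 0.2
```

```bash
python3 q.py
```

```text
tcp dock [0.027  0.0012] 0.0285649134144028 F along/lat/z [ 0.4 -0.4 -0.9]
[294 271] [333 303] 988
pot dock [0.0699 0.0002] [-14.6178857   -3.0678075  -13.08987886]
diff near pad 867 [108 127 136 136 135 107  52   9  15  19  12  11]
```

Emit:
jog_arm([
  [0.1,-0.03,0],
  [0.19,-0.06,0],
  [0.29,-0.09,0],
  [0.29,-0.09,0],
], turn=[0,0,0,0], grip=[1,1,1,1])

```text
time_s: 23.2
position: [0.5108, -0.3373, 0.0282]
tcp_rot: [[-0.951, 0.309, -0.002], [0.309, 0.951, 0.002], [0.003, 0.001, -1.0]]
force: [-3.9, 1.4, -0.3]
opening: 0.006
grasp_force: 1.7
```

Emit:
jog_arm([
  [0.1,-0.03,0],
  [0.19,-0.06,0],
  [0.19,-0.06,0],
], turn=[0,0,0], grip=[1,1,1])

```text
time_s: 23.58
position: [0.5112, -0.337, 0.0279]
tcp_rot: [[-0.951, 0.309, -0.005], [0.308, 0.951, 0.004], [0.006, 0.002, -1.0]]
force: [-6.6, 1.1, 1.0]
opening: 0.005
grasp_force: 3.3
```

Buffer found: the force rises steadily with the TCP almost stopped.

Emit:
jog_arm([
  [0.1,-0.03,0],
  [0.19,-0.06,0],
  [0.19,-0.06,0],
  [0.19,-0.06,0],
], turn=[0,0,0,0], grip=[1,1,1,1])

```text
time_s: 24.08
position: [0.5119, -0.3369, 0.0279]
tcp_rot: [[-0.951, 0.308, -0.008], [0.308, 0.951, 0.005], [0.009, 0.003, -1.0]]
force: [-8.4, 1.3, 2.2]
opening: 0.006
grasp_force: 4.5
```

```bash
python3 q.py
```

```text
tcp dock [0.0296 0.0023] 0.027846915905730397 F along/lat/z [-8.8 -1.3  2.1]
[295 272] [334 303] 955
pot dock [ 0.072  -0.0015] [-15.6178857   -4.0678075  -14.08987886]
diff near pad 897 [106 124 135 138 138 120  80  11  14  15   7   9]
```

Emit:
jog_arm([
  [0.1,-0.03,0],
  [0.1,-0.03,0],
  [0.1,-0.03,0],
  [0.1,-0.03,0],
  [0.1,-0.03,0],
  [0.1,-0.03,0],
  [0.1,-0.03,0],
], turn=[0,0,0,0,0,0,0], grip=[1,1,1,1,1,1,1])

```text
time_s: 25.0
position: [0.5123, -0.3369, 0.0279]
tcp_rot: [[-0.951, 0.308, -0.009], [0.308, 0.951, 0.006], [0.01, 0.003, -1.0]]
force: [-10.4, 2.8, 3.2]
opening: 0.002
grasp_force: 5.1
```

Emit:
jog_arm([
  [-0.3,0.1,0],
  [-0.6,0.2,0],
  [-0.9,0.3,0],
  [-1.1,0.36,0],
  [-1.1,0.36,0],
  [-1.1,0.36,2],
  [-1.1,0.36,5],
  [-1.1,0.36,9],
  [-1.1,0.36,14],
  [-1.1,0.36,16],
  [-1.1,0.36,16],
  [-1.1,0.36,16],
], turn=[0,0,0,0,0,0,0,0,0,0,0,0], grip=[1,1,1,1,1,1,1,1,1,1,1,1])

```text
time_s: 26.5
position: [0.5051, -0.3353, 0.1875]
tcp_rot: [[-0.951, 0.309, -0.001], [0.309, 0.951, 0.001], [0.002, 0.001, -1.0]]
force: [-0.0, 0.2, 0.9]
opening: 0.008
grasp_force: 0.0
```

```bash
python3 q.py; python3 - <<'E'
from m import *
a=cam('scene')
o=cv2.imread('pics/s4.png').astype(int);dd=np.abs(a['color'].astype(int)-o).sum(2)
# flap region in scene (closed in s4): quad between posts
q=np.array([proj(a,tow(0,y,z))[0] for y,z in((.03,.015),(.03,.056),(-.03,.056),(-.03,.015))]);m=np.zeros((480,640),np.uint8);cv2.fillPoly(m,[q.astype(int)],1)
print(q.astype(int).tolist(),'flap diff frac',(dd[m>0]>90).mean(),np.median(dd[m>0]))
for n,P,h in(('grey',(.461,-.033),.065),('green',(.668,-.031),.055)):
    u=proj(a,np.r_[P,h])[0].astype(int);print(n,np.median(dd[u[1]-12:u[1]+25,u[0]-14:u[0]+14]))
E
```

```text
tcp dock [0.0224 0.0018] 0.18704347670789423 F along/lat/z [ 0.2 -0.  -0.5]
[293 272] [332 303] 1019
pot dock [ 0.0695 -0.0025] [-13.6178857   -4.0678075  -12.08987886]
diff near pad 728 [110 119 125 127 117  95  35   0   0   0   0   0]
[[355, 299], [355, 275], [384, 294], [383, 319]] flap diff frac 0.05380577427821522 13.0
grey 23.0
green 201.0
```

```bash
python3 -c "
from rig import *
print(hand_in())"
```

```text
the job is handed in; nothing more can be done
None
```

The tallest pot (blue lid) was pressed on the buffer for about 1 s with 9–10 N measured at the wrist. At hand-in it stood in the lane at about x = 70 mm by the camera, and the flaps looked shut and the hand was clear. I never steered near the other two pots, but no final check showed the shortest one. On the way the fingers jammed on a flap, so I nudged the pot about 10 mm by its lid. `hand_in()` gave no verdict.

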